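Run the locked specimen carriage under the video microscope

ROBOT

A 6-joint arm with a two-finger parallel gripper is mounted at the origin on the work surface. World frame = base frame: x ahead of the robot, y to its left, z up, the work surface at z = 0. Lengths are in m, angles in degrees, forces in N, time in s.
With the tool pointing down it reaches from about 0.4 to 0.825 m from the base axis. Payload 7 kg.
Tool frame: the origin (TCP) lies midway between the tips of the shut fingers; the grasp point (between the pads) lies 19 mm behind it; z points along the fingers, y is the line along which they close (so a half turn about z gives the same grasp; the last joint's range is limited). The gripper opens to 88 mm and grips with 3 to 60 N. Pads are 19 mm wide; open, the fingers measure 130 mm over their backs; the gripper's body (78 mm by 193 mm) begins 47 mm behind the grasp point.
Start: joints at [-59.983, 20.546, 0.682, 0, -70.136, -16.507], TCP at [0.158, -0.656, 0.227] pointing down, gripper open.
Joint ranges: [-176.03, 176.03], [-82.01, 121.73], [-58.28, 71.71], [-173.87, 95.51], [-174.79, -0.11], [-173.66, 173.66]. Speed limits (degrees/s): [136.94, 136.94, 172.46, 180, 180, 180].

INTERFACE

Orientations are given as a 3x3 rotation matrix whose columns are the frame's x, y, z axes.
In Python, from rig import robot gives the robot as it stands. Calls block until the motion is done:
- robot.goto(position, orientation): joint-space move of the TCP to a pose.
- robot.servo_line(position, ori=None, speed=0.15): straight line of the TCP; ori=None keeps the orientation; speed is the mean speed in m/s.
- robot.movej(angles): joint-space move.
- robot.move_gripper(opening): opening from 0.0 (shut) to 1.0 (fully open); the grip force is fixed at half the most; returns when the fingers have stopped.
- robot.dwell(seconds).
- robot.ik(position, orientation): joint angles nearest the present ones, or None.
- robot.grab_frame(name): name is "scene" or "side" or "wrist"; returns (picture, depth): 400x640x3 uint8, red, green, blue; 400x640 float32, m along the optical axis (not along the pixel's ray), 0 where there is no reading.
- robot.camera_info(name): a dict with "vfov" (degrees; the focal length in pixels is half the picture's height over the tangent of half this angle, whatever the lens; pixels are square), "cx", "cy" (the principal point, pixels), "view" (4x4, takes a point from world to camera coordinates); the wrist camera has in their place "T_tool_cam" (4x4, takes a point from camera to tool coordinates, whose origin is the TCP and whose axes are the flange's). Camera axes: x right, y down, z forward; pixel columns grow to the right and rows downward; lengths in m; the calibration is good to about 2 mm. A picture is of the moment at which its call begins: read the wrist's pose just before it. camera_info takes no time and is no camera call.
A pose or a line that the arm cannot do raises robot.Unreachable and nothing moves.
- robot.job_done(): hands the job in; it is judged then, once.
Readings, each from a call of its own:
- robot.read_t(): time.
- robot.read_qpos(): joint angles.
- robot.read_qvel(): joint speeds.
- robot.read_effort(): joint torques, N m.
- robot.read_position(): TCP position.
- robot.read_tcp_rot(): TCP orientation.
- robot.read_force(): force on the tool from outside, world axes, zero at the start.
- robot.read_ft_torque(): the same for the moment, N m.
- robot.read_grip_width(): opening from 0.0 (shut) to 1.0 (fully open).
- robot.read_finger_force(): force on a finger pad.
Only numpy, scipy, OpenCV 4.12 (cv2) and the standard library are available. Lean on these libraries where they do the work, as an engineer would, in place of code of your own. Each camera call takes 0.05 s, during which the arm holds its last target. There are 200 camera calls.

TASK

Bring the specimen under the video microscope: press the lock button on the sliding carriage with a fingertip and, keeping it held down all the way, gently push the carriage along its rail until it stands fully home against the end stop under the lens. Then let go of the button so that the brake locks the carriage there, and move clear. Do not touch the glass slide or the microscope head, do not knock or move the things standing around, and do not force the carriage along with its button up.

Things in the scene. Friction and masses are not known exactly. Their poses are not given: they have to be found in the camera images.
- stand: Fixed white stand of a video microscope: base plate 220 x 430 x 16 mm, on it an aluminium rail (50 mm wide, top 42 mm above the table), and a column that carries the lens over one end of the rail. Origin: on the table under the middle of the rail. y axis: along the rail towards the end stop (the lens end); x: across the rail to the column's side; z up. Optical axis: x 0, y 120 mm.
- carriage (a joint): Run of the carriage along the rail, m: 0 = far from the stop, 0.150 = against the end stop; grows along the stand's +y. Starts 80 to 150 mm short of the stop. Button up: a friction brake holds it anywhere, against about 25 N. Button down: it slides with about 1.2 N (plus 6 N per m/s).
- carriage_mid (a point): Middle of the carriage's top face, 55 mm above the table. The carriage is a dark steel plate on the rail, 90 mm across the rail and 200 mm along it; the lock button sits on its trailing part, 65 mm behind this point, the glass slide on its leading part, 60 mm ahead.
- lock_button (a joint): How far the lock button is pressed, m: 0 = up (brake on), 0.006 = fully down on a hard stop. A spring holds it up: about 3.5 N presses it 3 mm, 6.5 N fully down. The brake eases off as it goes down and is quite free from 4 mm: 4 to 6 mm is well pressed. It springs back up and locks by itself.
- button_top (a point): Centre of the top of the lock button: a ribbed aluminium press pad, 36 mm across the rail, 38 mm along it, 63 mm above the table when up, 57 mm fully down; rides with the carriage. Across the rail before and behind it stand the carriage's two thumb ridges, 46 mm wide, tops at 65 mm, inner faces 22 mm either side of this point: a fingertip on the pad may lean on the leading one to push.
- slide_mid (a point): Centre of the top of the glass specimen slide (76 mm across the rail, 26 mm along it) under its two spring clips, on the carriage 125 mm ahead of the lock button. Not to be touched.
- stop_mid (a point): Middle of the top edge, on the carriage's side, of the end stop: an aluminium block 66 mm wide across the rail with a rubber buffer, top 62 mm above the table. When the carriage is home the lock button's centre is 173 mm from this point along the rail.
- scope_head: The microscope head, fixed to the stand: steel column 25 mm thick, 375 mm tall, at x 108, y 120 mm of the stand; arm 240 to 290 mm above the table; black vertical tube over the rail at x 0, y 120 mm (ring light 54 mm wide, lowest point 185 mm above the table). Origin as the stand's. Not to be touched.
- slide_box: Closed grey slide storage box, 85 x 100 x 36 mm. Loose; to be left alone. Origin: centre of its underside.
- oil_bottle: Small amber oil bottle, 28 mm wide, 68 mm tall. Loose; to be left alone. Origin: centre of its underside.
- petri_dishes: Two stacked clear petri dishes, 92 mm wide, 32 mm tall. Loose; to be left alone. Origin: centre of its underside.
- tube_rack: White microtube rack with tubes, 70 x 125 mm, 42 mm tall. Loose; to be left alone. Origin: centre of its underside.
- forceps: Steel forceps lying flat, 125 mm long. Loose; to be left alone. Origin: centre of its underside.
- coverslips: Clear box of cover slips, 24 x 24 x 14 mm, lying on the stand's base plate (16 mm above the table) beside the rail on the side away from the column. Loose; to be left alone. Origin: centre of its underside.
- lens_cleaner: White bottle, 48 mm wide, 135 mm tall, off the rail's end away from the lens. Loose; to be left alone. Origin: centre of its underside.
- beaker: Glass beaker with pens, 72 mm wide, pens up to 130 mm tall. Loose; to be left alone. Origin: centre of its underside.

How it is judged (in metres and radians):
On the way, in this order (a step that is already met when the one before it is completed fails the run):
1. the lock button is pressed down while the carriage still stands where it was (value of joint lock_button above 0.0025 m and distance of slide_mid from where it was at the start of the episode below 0.008 m), for 0.05 s.
2. the carriage reaches its end stop with the button still held down (value of joint carriage above 0.148 m and value of joint lock_button above 0.0015 m), for 0.1 s.
At the end, for the whole second after the job is handed in: The carriage stands at rest within 2.5 mm of its end stop, its lock button is up again (within 1 mm), so that it is locked, and the robot is clear (value of joint carriage above 0.1475 m and value of joint lock_button below 0.001 m and velocity of joint carriage between -0.005 and 0.005 m/s); the robot touches nothing.
It fails at once if the button is up with the carriage part way: it was forced along, or let go too soon (value of joint lock_button below 0.0005 m and distance of slide_mid from where it was at the start of the episode above 0.012 m and value of joint carriage below 0.14 m).
It fails at once if the carriage is run faster than 0.3 m/s (not gently) (velocity of joint carriage above 0.3 m/s).
It fails at once if the glass slide is touched (contact force between any of the arm, the fingers and carriage_c0 above 0.5 N).
It fails at once if the microscope head is bumped (contact force between any of the arm, the fingers and scope_head above 1 N).
It fails at once if something standing around is knocked, lifted or moved by more than 15 mm (distance of any of slide_box, oil_bottle, petri_dishes, tube_rack, forceps, coverslips, lens_cleaner, beaker from where it was at the start of the episode above 0.015 m).
It also fails if it takes over 38 s, if anything falls off the work surface, if the arm or the gripper's body presses on something with over 40 N, if the wrist force passes 120 N, or if a joint passes its speed limit or range.

## Working session

There is one attempt and no reset: what is moved stays moved. The work goes in short steps, each a Python script; the robot and the scene stay as the last script left them, time stands still between calls to the robot, and variables do not carry over. Pictures are saved under pics/ and viewed, at most 10 in all, crops included, and the job is handed in when it is done.

```bash
mkdir -p pics
cat > h.py <<'E'
from rig import robot
import numpy as np, cv2
def grab(n):
    p,d=robot.grab_frame(n); np.savez(f'pics/{n}.npz',p=p,d=d); cv2.imwrite(f'pics/{n}.png',p[:,:,::-1]); return p,d
def cloud(n,d):
    c=robot.camera_info(n); f=200/np.tan(np.radians(c['vfov']/2))
    v,u=np.mgrid[:400,:640]; P=np.stack([(u-c['cx'])/f*d,(v-c['cy'])/f*d,d,np.ones_like(d)],-1)
    return (P@np.linalg.inv(c['view']).T)[...,:3]
E
python3 - <<'E'
from h import *
for n in('scene','side'): grab(n); print(robot.camera_info(n))
a=np.vstack([cv2.imread('pics/scene.png'),]);
print(robot.read_t(),robot.read_tcp_rot())
E
```

```text
{'vfov': 57.071838159562176, 'cx': 315.96706688155217, 'cy': 198.42212658252453, 'view': array([[ 0.17437087,  0.98458079,  0.01398114, -0.19183086],
       [ 0.77416377, -0.1283038 , -0.61984562, -0.40892202],
       [-0.60849425,  0.11890671, -0.78459922,  1.39641471],
       [ 0.        ,  0.        ,  0.        ,  1.        ]])}
{'vfov': 56.913736693935725, 'cx': 317.7961773553379, 'cy': 198.5617310026828, 'view': array([[-0.97439914, -0.22410618, -0.0179647 ,  0.59179518],
       [-0.12670298,  0.61338654, -0.77955328,  0.07198255],
       [ 0.18572201, -0.75731986, -0.62607824,  0.82346683],
       [ 0.        ,  0.        ,  0.        ,  1.        ]])}
0.1 [[-9.72351702e-01 -2.33520746e-01 -4.77614500e-04]
 [-2.33521197e-01  9.72350667e-01  1.42489650e-03]
 [ 1.31665884e-04  1.49703365e-03 -9.99998871e-01]]
```

View pics/scene.png

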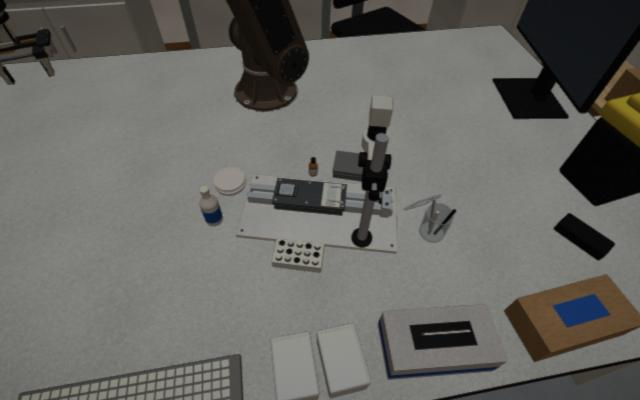

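View pics/side.png

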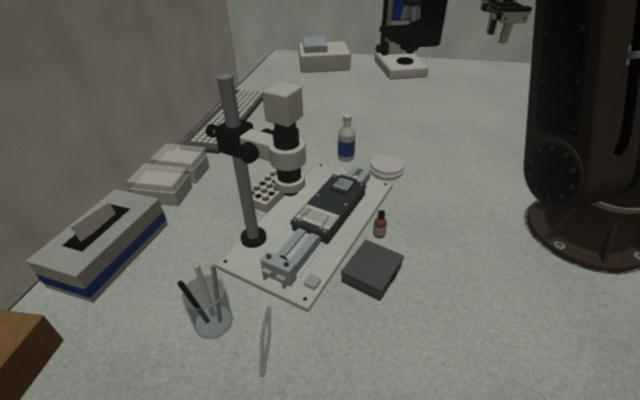

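The scene view shows the carriage with its button at about (288,190), the slide at (333,195), the stop at (388,200), and the column base at (362,238). In the side view the button is at about (345,185) and the stop at (283,268). Next I'll measure these points from depth.

Run:
```python
from h import *
out=[]
for n,(x,y,w,h),pts in(('scene',(235,165,170,90),[(288,190),(333,195),(310,196),(388,198),(258,186),(366,198),(210,215),(230,180),(314,165),(300,253)]),('side',(255,155,150,130),[(345,185),(320,217),(332,203),(287,262),(345,140),(387,165),(380,225),(313,281)])):
    z=np.load(f'pics/{n}.npz'); W=cloud(n,z['d'])
    for u,v in pts: print(n,u,v,np.round(W[v,u],4))
    im=cv2.imread(f'pics/{n}.png')[y:y+h,x:x+w]; out.append(cv2.resize(im,(680,int(680*h/w)),interpolation=cv2.INTER_CUBIC))
    m=(abs(W[...,2]-.056)<.004)&(z['p'].max(-1)<75); m[:y]=0;m[y+h:]=0;m[:,:x]=0;m[:,x+w:]=0
    P=W[m].astype(np.float32); print(len(P),np.median(P[:,2]),cv2.minAreaRect(P[:,:2]))
    np.save(f'pics/{n}_c.npy',P)
cv2.imwrite('pics/z1.png',cv2.resize(out[0],(680,360)));cv2.imwrite('pics/z2.png',out[1])
```

```text
scene 288 190 [0.5515 0.018  0.0628]
scene 333 195 [0.5868 0.1375 0.0599]
scene 310 196 [0.574  0.0757 0.0523]
scene 388 198 [0.6249 0.282  0.0642]
scene 258 186 [ 0.5044 -0.0632  0.0405]
scene 366 198 [0.7165 0.1791 0.1996]
scene 210 215 [ 0.597  -0.1944  0.0559]
scene 230 180 [ 0.4626 -0.1419  0.034 ]
scene 314 165 [0.4553 0.1076 0.0472]
scene 300 253 [0.7341 0.0234 0.0298]Traceback (most recent call last):
  File "<stdin>", line 8, in <module>
cv2.error: OpenCV(4.12.0) /io/opencv/modules/imgproc/src/convhull.cpp:143: error: (-215:Assertion failed) total >= 0 && (depth == CV_32F || depth == CV_32S) in function 'convexHull'
```

Run:
```python
from h import *
out=[]
for n,(x,y,w,h),pts in(('scene',(235,165,170,90),[]),('side',(255,155,150,130),[(345,185),(320,217),(332,203),(287,262),(345,140),(387,165),(380,225),(313,281)])):
    z=np.load(f'pics/{n}.npz'); W=cloud(n,z['d'])
    for u,v in pts: print(n,u,v,np.round(W[v,u],4))
    im=cv2.imread(f'pics/{n}.png')[y:y+h,x:x+w]; out.append(cv2.resize(im,(680,int(680*h/w)),interpolation=cv2.INTER_CUBIC))
    m=(abs(W[...,2]-.056)<.006)&(z['p'].max(-1)<75); m[:y]=0;m[y+h:]=0;m[:,:x]=0;m[:,x+w:]=0
    m=cv2.morphologyEx(m.astype(np.uint8),cv2.MORPH_OPEN,np.ones((3,3)))>0
    P=np.ascontiguousarray(W[m][:,:2],np.float32); print(len(P),W[m][:,2].mean() if len(P) else 0,cv2.minAreaRect(P) if len(P) else 0)
cv2.imwrite('pics/z1.png',cv2.resize(out[0],(680,360)));cv2.imwrite('pics/z2.png',out[1])
```

```text
1016 0.05505937139446532 ((0.5781456232070923, 0.12320965528488159), (0.2958597242832184, 0.09121610969305038), 73.92752838134766)
side 345 185 [0.5356 0.0219 0.0634]
side 320 217 [0.5693 0.1396 0.0593]
side 332 203 [0.5546 0.0825 0.0543]
side 287 262 [0.5993 0.2822 0.0673]
side 345 140 [ 0.5688 -0.1718  0.0713]
side 387 165 [ 0.4472 -0.132   0.031 ]
side 380 225 [0.4426 0.1182 0.0407]
side 313 281 [0.5506 0.2845 0.0282]
1265 0.05484247195314605 ((0.5210246443748474, 0.09055556356906891), (0.19880862534046173, 0.1671278029680252), 73.66842651367188)
```

View pics/z1.png

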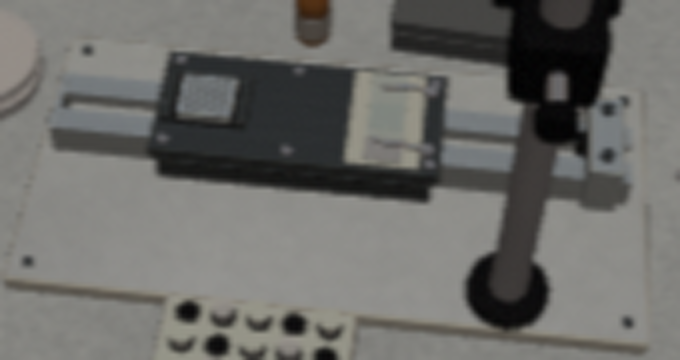

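View pics/z2.png

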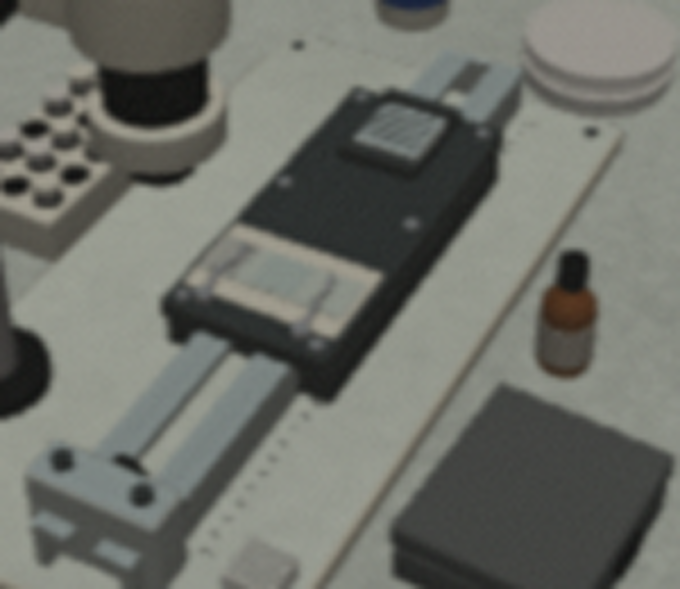

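The pad centre is at (287,189.5) in the scene view and (343.7,183.7) in the side view. I'll intersect the rays with the known heights to cross-check it.

Run:
```python
from h import *
def ray(n,u,v,z):
    c=robot.camera_info(n); f=200/np.tan(np.radians(c['vfov']/2)); R=c['view'][:3,:3]; o=-R.T@c['view'][:3,3]
    d=R.T@np.array([(u-c['cx'])/f,(v-c['cy'])/f,1]); return (o+d*(z-o[2])/d[2])[:2]
S=lambda x,y,z:ray('scene',235+x/4,165+y/4,z)
D=lambda x,y,z:ray('side',255+x/4.533,155+y/4.533,z)
A={'pad':(S(208,98,.063),D(402,130,.063)),'tr':(S(170,52,.055),D(497,135,.055)),'tc':(S(150,152,.055),D(352,90,.055)),'lr':(S(447,78,.055),D(325,368,.055)),'lc':(S(436,172,.055),D(165,300,.055))}
for k,v in A.items(): print(k,np.round(v,4))
for i in(0,1):
    g={k:v[i] for k,v in A.items()}
    d=g['lr']+g['lc']-g['tr']-g['tc']; c=(g['lr']+g['lc']+g['tr']+g['tc'])/4
    print(np.degrees(np.arctan2(d[1],d[0])),np.linalg.norm(d)/2,c,c-.065*d/np.linalg.norm(d))
# plate/rail direction & depth-based pad
for n in('scene','side'):
    z=np.load(f'pics/{n}.npz'); W=cloud(n,z['d'])
    pc=np.array([.543,.02]); r=np.linalg.norm(W[...,:2]-pc,axis=-1)
    m=(r<.035)&(W[...,2]>.04)&(W[...,2]<.08)&(z['p'].min(-1)>85)
    print(n,m.sum(),W[m].mean(0),cv2.minAreaRect(np.ascontiguousarray(W[m][:,:2],np.float32)))
```

```text
pad [[0.5494 0.0155]
 [0.5396 0.0169]]
tr [[ 0.496  -0.0054]
 [ 0.4916  0.0005]]
tc [[ 0.5835 -0.0287]
 [ 0.5742 -0.0246]]
lr [[0.552  0.1846]
 [0.5443 0.1891]]
lc [[0.6318 0.1586]
 [0.627  0.1604]]
74.5465551271655 0.19575572430781293 [0.56581617 0.07729116] [0.54849657 0.01464108]
74.22472974134301 0.19412244587180225 [0.55928006 0.08136166] [0.54160884 0.01880986]
scene 134 [0.54621019 0.01369593 0.06324433] ((0.545695960521698, 0.013536382466554642), (0.036685869097709656, 0.0369928777217865), 75.50758361816406)
side 144 [0.54122638 0.01625216 0.06331605] ((0.5399754643440247, 0.0109801534563303), (0.04647486284375191, 0.034333501011133194), 71.70989227294922)
```

```bash
cat >> h.py <<'E'
def ori(az=74.3,t=8.,s=1):
    a,t=np.radians([az,t]); d=np.array([np.cos(a),np.sin(a),0]); u=np.array([0,0,1.])
    z=np.sin(t)*d-np.cos(t)*u; x=s*(np.cos(t)*d+np.sin(t)*u); return np.stack([x,np.cross(z,x),z],1)
E
python3 - <<'E'
from h import *
d=np.array([np.cos(np.radians(74.3)),np.sin(np.radians(74.3)),0]); p=np.array([.5445,.0165,.22])
for s in(1,-1):
  for k in(0,.15): print(s,k,robot.ik(p+k*d,ori(s=s)),robot.ik(p+k*d+[0,0,-.16],ori(s=s)))
print(robot.camera_info('wrist'))
E
```

```text
1 0 [ 17.28408477   7.41709207 -15.14168831  -7.51094068 -63.2648438
 150.15396584] [ 17.14966257  17.2703835  -25.51580316  -9.8201448  -43.27621779
 154.07709134]
1 0.15 [ 30.07336115  12.18528186  -9.7266192   -6.28414457 -62.4789996
 136.85954295] [ 29.99270345  21.24241304 -19.85294993  -8.12626671 -43.45022436
 139.94543475]
-1 0 [ 17.28408477   7.41709207 -15.14168831  -7.51094068 -63.2648438
 -29.84603416] [ 17.14966257  17.2703835  -25.51580316  -9.8201448  -43.27621779
 -25.92290866]
-1 0.15 [ 30.07336115  12.18528186  -9.7266192   -6.28414457 -62.4789996
 -43.14045705] [ 29.99270345  21.24241304 -19.85294993  -8.12626671 -43.45022436
 -40.05456525]
{'vfov': 66.66256687492171, 'cx': 322.6840079993181, 'cy': 199.95514965062165, 'T_tool_cam': array([[ 9.52490959e-04, -9.67008260e-01, -2.54743239e-01,
         6.85241426e-02],
       [ 9.99999219e-01,  7.14958514e-04,  1.02502986e-03,
        -1.08672445e-04],
       [-8.09081494e-04, -2.54744017e-01,  9.67008186e-01,
        -1.59010224e-01],
       [ 0.00000000e+00,  0.00000000e+00,  0.00000000e+00,
         1.00000000e+00]])}
```

Run:
```python
from h import *
robot.move_gripper(0)
p=np.array([.5445,.0165,.22]); robot.goto(p,ori(s=-1))
pos,R=robot.read_position(),robot.read_tcp_rot()
im,dep=grab('wrist'); c=robot.camera_info('wrist'); T=np.eye(4);T[:3,:3]=R;T[:3,3]=pos
np.savez('pics/wp.npz',M=T@c['T_tool_cam']); print(robot.read_t(),pos,robot.read_force())
f=200/np.tan(np.radians(c['vfov']/2)); v,u=np.mgrid[:400,:640]
W=(np.stack([(u-c['cx'])/f*dep,(v-c['cy'])/f*dep,dep,np.ones_like(dep)],-1)@(T@c['T_tool_cam']).T)[...,:3]; np.save('pics/W.npy',W)
```

```text
4.3 [0.54459416 0.01589016 0.21996039] [-0.9733182  -0.04640171 -0.15875853]
```

View pics/wrist.png

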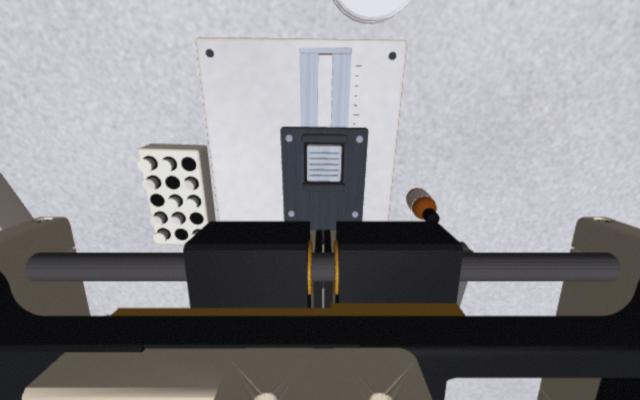

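The wrist view shows the pad at about (323,164), with the ridges at rows 139 and 186. The rail runs straight up the picture, so the yaw is about right.

Run:
```python
from h import *
W=np.load('pics/W.npy'); p=np.load('pics/wrist.npz')['p']
print(W[164,323],W[210,300],W[90,308])
g=p.min(-1)
b=np.zeros((400,640),bool); b[138:190,298:350]=1
m=b&(g>110)&(abs(W[...,2]-.063)<.006); P=np.ascontiguousarray(W[m][:,:2],np.float32); print(m.sum(),W[m].mean(0),cv2.minAreaRect(P))
for z,lo,hi in((.055,100,215),(.042,55,125)):
    b=np.zeros((400,640),bool); b[lo:hi,270:380]=1
    m=b&(abs(W[...,2]-z)<.004); e=[]
    for r in range(lo+3,hi-3):
        q=np.flatnonzero(m[r])
        if len(q)>20: e.append([r,*W[r,q[0]],*W[r,q[-1]]])
    e=np.array(e); mid=(e[:,1:3]+e[:,4:6])/2
    l=cv2.fitLine(np.float32(mid),cv2.DIST_HUBER,0,1e-3,1e-3).ravel(); a=np.degrees(np.arctan2(l[1],l[0]))%180
    print(z,len(e),np.median(np.linalg.norm(e[:,1:3]-e[:,4:6],axis=1)),a,l[2:], 'x at pad y', l[2]+(.0165-l[3])*l[0]/l[1])
```

```text
[0.54327666 0.01353163 0.0646786 ] [0.58351289 0.06072288 0.05554608] [ 0.53861995 -0.058672    0.04418072]
1214 [0.54241335 0.01251816 0.06425557] ((0.5426243543624878, 0.014413094148039818), (0.04048249125480652, 0.03493413329124451), 73.14657592773438)
0.055 85 0.08858665011229196 73.66981 [0.5454187  0.02206818] x at pad y 0.54378724
0.042 64 0.04898972034808609 72.97949 [ 0.520905   -0.06065935] x at pad y 0.5445252
```

Run:
```python
from h import *
a=np.radians(73.5); d=np.array([np.cos(a),np.sin(a),0]); O=ori(73.5,8,-1)
p=np.array([.5430,.0138,0])+.006*d
robot.servo_line(p+[0,0,.085],O,speed=.12); robot.dwell(.3)
F0=robot.read_force(); z=.069; robot.servo_line(p+[0,0,z],O,speed=.05)
while z>.055:
    F=robot.read_force()-F0; print(round(z,4),np.round(robot.read_position(),4),np.round(F,2))
    if F[2]>9: break
    z-=.001 ; robot.servo_line(p+[0,0,z],O,speed=.02)
print(robot.read_t(),F0); np.savez('pics/st.npz',p=p,z=z,F0=F0)
grab('side')
```

```text
0.069 [0.5444 0.0194 0.0684] [-0.35 -0.14  0.07]
0.068 [0.5448 0.0196 0.0681] [ 0.36 -0.01 -1.23]
0.067 [0.5447 0.0196 0.067 ] [ 0.22  0.29 -0.57]
0.066 [0.5447 0.0195 0.0659] [-0.36  0.42 -2.24]
0.065 [0.5447 0.0196 0.0649] [ 0.9   0.5  -0.72]
0.064 [0.5448 0.0196 0.064 ] [ 0.34  0.44 -0.04]
0.063 [0.5448 0.0196 0.0631] [-0.41  0.24  1.11]
0.062 [0.5448 0.0196 0.0621] [-0.17  0.08  2.98]
0.061 [0.5448 0.0196 0.0611] [-0.98 -0.01  3.49]
0.06 [0.5448 0.0196 0.0601] [-0.91 -0.36  4.92]
0.059 [0.5448 0.0196 0.0592] [-1.44 -0.53  5.15]
0.058 [0.5448 0.0196 0.0582] [-1.45 -0.19  5.3 ]
0.057 [0.5449 0.0196 0.0579] [-3.66  0.47 12.15]
9.3417 [ 0.09044038 -0.09043584  0.74673095]
```

Run:
```python
from h import *
st=np.load('pics/st.npz'); p,F0=st['p'],st['F0']; z=.0575
a=np.radians(73.5); d=np.array([np.cos(a),np.sin(a),0]); s=0; n=0
while s<.17:
    s+=.015 if s<.06 else .006
    robot.servo_line(p+s*d+[0,0,z],speed=.05)
    F=robot.read_force()-F0; q=robot.read_position(); al=(q-p)@d
    print(round(s,3),round(al,4),np.round(F,1),round(F@d,1),round(z,4),round(q[2],4))
    if F[2]>16: z+=.0003
    if F[2]<7: z-=.0005
    if F@d<-9: n+=1
    if n>=2 or F@d<-15: break
    if robot.read_t()>28: break
print(robot.read_t()); np.savez('pics/st2.npz',s=s,z=z)
grab('scene')
```

```text
0.015 0.0156 [-2.4  2.1  8.3] 1.3 0.0575 0.0581
0.03 0.0307 [-3.2  2.5  6.9] 1.5 0.0575 0.0581
0.045 0.0458 [-3.9  2.  10.6] 0.8 0.057 0.058
0.06 0.0608 [-3.9  1.8 11.2] 0.6 0.057 0.058
0.066 0.0668 [-3.5  2.2 11.4] 1.1 0.057 0.058
0.072 0.0728 [-3.1  2.5 10.6] 1.5 0.057 0.058
0.078 0.0789 [-3.2  2.8  9.8] 1.8 0.057 0.058
0.084 0.0849 [-3.8  2.7 10.3] 1.5 0.057 0.058
0.09 0.0907 [-2.9  1.5 10.8] 0.7 0.057 0.058
0.096 0.0951 [-3.3 -4.9 12.3] -5.7 0.057 0.0579
0.102 0.0968 [ -4.9 -23.8  18.6] -24.2 0.057 0.0578
13.0583
```

Run:
```python
from h import *
out=[]
grab('side'); print(robot.read_force())
for n,(x,y,w,h) in(('scene',(235,155,170,100)),('side',(235,150,150,135))):
    out.append(cv2.resize(cv2.imread(f'pics/{n}.png')[y:y+h,x:x+w],(400,350),interpolation=cv2.INTER_CUBIC))
cv2.imwrite('pics/push.png',np.hstack(out))
```

```text
[ -3.45361468 -23.28984179  19.48867256]
```

View pics/push.png

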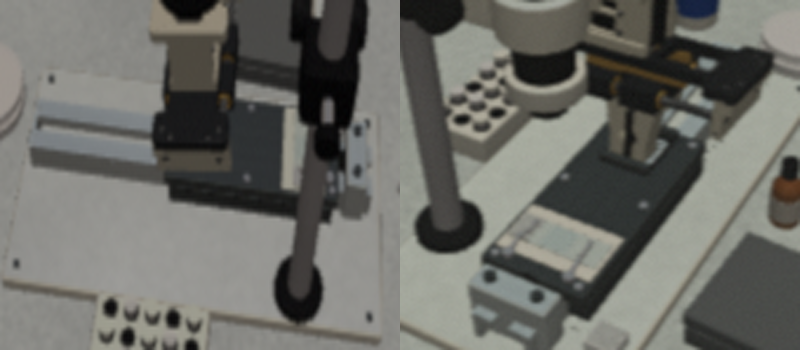

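The side view shows the carriage against the stop block, with the finger on the pad and clear of the ring light. I'll ease off a little, then lift straight up.

Run:
```python
from h import *
st=np.load('pics/st.npz'); p,F0=st['p'],st['F0']
a=np.radians(73.5); d=np.array([np.cos(a),np.sin(a),0]); s=.0985
robot.servo_line(p+s*d+[0,0,.057],speed=.02); robot.dwell(.3); print((robot.read_force()-F0).round(1))
robot.servo_line(p+s*d+[0,0,.068],speed=.03); print((robot.read_force()-F0).round(1))
robot.servo_line(p+(s-.006)*d+[0,0,.085],speed=.06)
robot.servo_line(p+(s-.08)*d+[0,0,.2],speed=.12)
robot.dwell(.3); print(robot.read_t(),robot.read_force()-F0)
grab('side'); grab('wrist')
x=cv2.imread('pics/side.png')[150:285,235:385]
cv2.imwrite('pics/end.png',np.hstack([cv2.resize(x,(400,360)),cv2.resize(cv2.imread('pics/wrist.png')[60:300,200:460],(390,360))]))
```

```text
[-4.2 -9.3 14.1]
[-1.1  0.4 -1.2]
16.3417 [ 0.39419535  0.21419778 -0.69377892]
```

View pics/end.png

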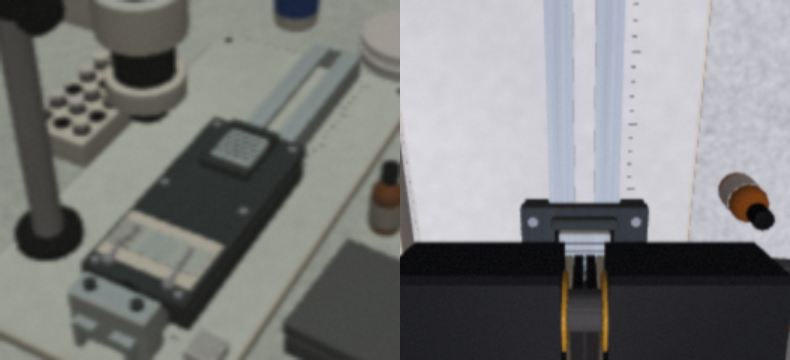

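The carriage stands against the stop with its button up, and the arm is clear, so I'm handing in.

```bash
python3 -c "
from rig import robot
print(robot.job_done())"
```

```text
the job is handed in; nothing more can be done
None
```

I pushed the carriage to its end stop with the button held down, then released it to lock and moved the arm clear. The job was handed in at about 16 s of the 38 s allowed; no verdict came back, but the last pictures show the carriage against the stop.

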